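# Back the label feed wheel off by one tooth

## Task

The label feeder on the repair desk has been wound one tooth too far. Using only fingertip pushes, lift the ratchet pawl clear by pushing its orange crossbar over towards its hinge, push the wheel backward (clockwise seen from above) by exactly one tooth with one of its blue posts, then swing the pawl down again so that its nose sits fully down in the next gap. Push gently, leave the label roll on its spindle, and do not disturb the other things on the desk.

Things in the scene. Friction and masses are not known exactly. Their poses are not given: they have to be found in the camera images.
- feeder: Grey base plate of the label feeder, fixed, 12 mm thick. Origin at desk height below the wheel's axis; the plate covers x -110 to +115, y -155 to +110 mm of its frame. The pawl's hinge pin (along y) is at x +70, y +81, height 46 mm, between two steel cheeks (x 61 to 79, y 64 to 98, up to height 56). A black motor box 50 x 50 mm stands at x +86, y -127, up to height 64 with its shaft.
- wheel_top (a point): Centre of the top face (height 26 mm) of the aluminium feed wheel, 180 mm across, lying flat, axis vertical. On its rim (radius 70 to 90 mm) stand 8 dark saw teeth 12 mm high, one every 0.785 rad, each a steep face and a ramp, with flat gaps between. A steel spindle 20 mm thick rises in the middle to height 81 mm.
- feed_wheel (a joint): Wheel angle (rad), growing BACKWARD, clockwise seen from above. Starts between -0.20 and -0.05, pawl nose in a gap. At 0 a tooth's steep face meets the nose: with the pawl down it goes no further. The nose fits fully down in the next gap only at about 0.48 to 0.78 (middle 0.63). Stiff: stays where left, moves with about 2 N at a post.
- post0 (a point): Centre of the top of a blue upright post on the wheel, 12 mm thick, from height 26 to 66 mm, 60 mm from the wheel's axis. Four such posts, 90 degrees apart, are for pushing the wheel round.
- post1 (a point): Top centre of the next blue post, 90 degrees counter-clockwise of post0; same size.
- post2 (a point): Top centre of the blue post opposite post0; same size.
- post3 (a point): Top centre of the blue post opposite post1; same size.
- pawl (a joint): Angle (rad) of the steel drop pawl: 0 when fully down (nose in a gap, 1 mm above the wheel's top), growing as it is lifted, stop at 0.90. The arm tilts up towards whatever is below the crossbar on the nose side, so about 0.4 rad is enough. The nose is clear of the teeth above about 0.2. Stiff hinge: it stays where it is left; about 2 N at the crossbar moves it.
- pawl_bar (a point): Middle of the pawl's orange crossbar, round, 16 mm thick, 44 mm long along the feeder's y, on a 6 mm stem. Pawl down: x +40, y +81, height 101 mm in the feeder's frame. It swings about the pin at radius 63 mm: pushed along the feeder's +x it lifts the nose (at 0.50 rad: x +70, height 109); pushed along -x from the other side it lowers it.
- pawl_nose (a point): Lower front edge of the pawl's nose (10 mm long, 16 mm wide). Pawl down: x 0, y +81, height 27 mm in the feeder's frame. The arm from the hinge pin to the nose is 16 mm wide, its top at height 50 mm when down.
- label_roll: White roll of labels, 72 mm across, 35 mm high, loose round the wheel's steel spindle (20 mm thick, up to height 81 mm); origin at the centre of its underside, at height 26 mm. It may turn with the wheel but must stay on.
- hub_cap: Loose black cylinder 30 mm across, 22 mm high, standing on the feeder's plate; origin at the centre of its underside. Leave alone.
- screwdriver: Loose yellow-handled screwdriver, 130 mm, lying on the feeder's plate. Leave alone.
- phone: Loose black phone, 150 x 72 x 9 mm, lying on the desk. Leave alone.
- remote: Loose white remote control, 145 x 58 x 18 mm, lying on the desk. Leave alone.
- mouse: Loose black mouse, 105 x 60 x 34 mm, on the desk. Leave alone.
- spray_can: Loose blue spray can, 54 mm across, 150 mm high, standing on the desk. Leave alone.
Mind the look-alikes: they are no part of the job. Several things have the shape of the label_roll; the one meant has the colours described above.

How it is judged (in metres and radians):
On the way, in this order (a step that is already met when the one before it is completed fails the run):
1. the pawl is lifted clear (more than 0.22 rad) while the wheel has not yet gone back (below 0.15 rad) (value of joint pawl above 0.22 rad and value of joint feed_wheel below 0.15 rad), for 0.2 s.
2. with the pawl still lifted, the wheel is pushed back one tooth (0.45 to 0.80 rad) (value of joint pawl above 0.18 rad and value of joint feed_wheel between 0.45 and 0.8 rad), for 0.2 s.
At the end, for the whole second after the job is handed in: The wheel stands one tooth back (0.45 to 0.80 rad) and still, the pawl is fully down in that gap (below 0.05 rad), and the label roll sits on the wheel (underside below 32 mm) at rest (value of joint pawl below 0.05 rad and value of joint feed_wheel between 0.45 and 0.8 rad and velocity of joint feed_wheel between -0.05 and 0.05 rad/s and z of label_roll in the frame of feeder below 0.032 m and linear speed of label_roll below 0.02 m/s); the robot touches nothing.
It fails at once if the label roll is lifted (underside above 46 mm) (z of label_roll in the frame of feeder above 0.046 m).
It fails at once if the feeder is pushed harder than 40 N (contact force between the fingers and feeder above 40 N).
It fails at once if another loose thing is moved more than 30 mm (distance of any of hub_cap, screwdriver, phone, remote, mouse, spray_can from where it was at the start of the episode above 0.03 m).
It also fails if it takes over 64 s, if anything falls off the work surface, if the arm or the gripper's body presses on something with over 40 N, if the wrist force passes 120 N, or if a joint passes its speed limit or range.

## Robot

A 6-joint arm with a two-finger parallel gripper is mounted at the origin on the work surface. World frame = base frame: x ahead of the robot, y to its left, z up, the work surface at z = 0. Lengths are in mm, angles in rad, forces in N, time in s.
With the tool pointing down it reaches from about 275 to 975 mm from the base axis. Payload 8.4 kg.
Tool frame: the origin (TCP) lies midway between the tips of the shut fingers; the grasp point (between the pads) lies 19 mm behind it; z points along the fingers, y is the line along which they close (so a half turn about z gives the same grasp; the last joint's range is limited). The gripper opens to 92 mm and grips with 3 to 60 N. Pads are 20 mm wide; open, the fingers measure 128 mm over their backs; the gripper's body (75 mm by 189 mm) begins 69 mm behind the grasp point.
Start: joints at [-1.306, 0.353, 1.633, -0, 1.155, -0.002], TCP at [164.777, -602.89, 214.583] pointing down, gripper open.
Joint ranges: [-2.63, 2.63], [-0.92, 2.1], [0.06, 2.66], [-1.3, 4.44], [0, 2.69], [-3.02, 3.02]. Speed limits (rad/s): [2.22, 2.22, 2.79, 3.14, 3.14, 3.14].

## Interface

Orientations are given as a unit quaternion [x, y, z, w].
In Python, from workcell import bot, eyes gives the robot as it stands.
- The arm moves only by the tool move_arm, never from a script. Its argument "rows" is a list of rows, each an object of numbers: "dx", "dy", "dz": the shift along the tool's x, y, z in m; "spin": the turn about the tool's z in rad. In form: [{"dx": .., "dy": .., "dz": .., "spin": ..}, ...]. A call has 1 to 12 rows; each row is the pose to reach, as a shift and turn from the pose commanded when the call began, along the tool's axes at that moment; what a row does not reach only later rows make up. A row lasts 1/12 s, in which the tool goes at most 41.7 mm and 7.16 degrees, less where a joint would pass 70% of its speed; a pose out of reach is approached as far as the arm can. A call with a gripper value outside its range is refused whole. "claw" is the opening, from 0 (shut) to 1 (fully open), set as the call begins (left out, the last holds). The fingers move at their own pace and stop on an object; "grip_force" is the grip in N (left out, the last holds). Time passes only in rows, so rows that repeat a pose let the fingers close. It gives the time, the measured TCP pose, the force and the opening at its end, in the units of the state.
- bot.get_state(): the state, without advancing time (a new reading comes with each control period).
- eyes.capture(name): name is "side" or "top" or "wrist"; returns (picture, depth): 480x640x3 uint8, red, green, blue; 480x640 float32, mm along the optical axis (not along the pixel's ray), 0 where there is no reading.
- eyes.camera_model(name): a dict with "intrinsics" (3x3 intrinsics, pixels), "k1" (the pictures are not rectified: a ray, as slopes to the right and down, at radius r is drawn at 1 + k1 r^2 times it, then the intrinsics apply), "R" (3x3) and "t" (3): a world point X has camera coordinates R X + t. Camera axes: x right, y down, z forward; pixel columns grow to the right and rows downward; lengths in mm; the calibration is good to about 2 mm. A picture is of the moment at which its call begins: read the wrist's pose just before it. camera_model takes no time and is no camera call; for the wrist camera it gives the pose at the moment of the call.
- bot.finish_job(): hands the job in, once; it reports no verdict.
The state is a dict: "time_s": time; "joint_pos": joint angles; "joint_velocities": joint speeds; "joint_torque": joint torques, N m; "tool_pos": TCP position; "tcp_rot": TCP orientation; "contact_force": force on the tool from outside, world axes, zero at the start; "moment": the same for the moment, N m; "width": finger opening in mm.
Only numpy, scipy, OpenCV 4.12 (cv2) and the standard library are available. Lean on these libraries where they do the work, as an engineer would, in place of code of your own. Each camera call takes 0.05 s, during which the arm holds its last target. There are 200 camera calls.

## Working session

There is one attempt and no reset: what is moved stays moved. The work goes in short steps, Python scripts to look and compute and a tool call to move; the robot and the scene stay as the last step left them, time stands still between calls to the robot, and variables do not carry over. Pictures are saved under pics/ and viewed, on a budget of 10 in all, crops included, one or two more only if the job needs it, and the job is handed in when it is done.

Besides the shell and the picture viewer there is one more tool, called after "Request:" in YAML: its name, and indented under it one key for each argument. move_arm: Moves the arm, as the interface text tells. Its arguments: {"type":"object","properties":{"rows":{"type":"array"},"claw":{"type":"number"},"grip_force":{"type":"number"}},"required":["rows"]}

```bash
mkdir -p pics; cat > h.py <<'E'
import numpy as np, cv2
from workcell import bot, eyes
def cap(n):
    m=eyes.camera_model(n); p,d=eyes.capture(n); np.savez('%s.npz'%n,p=p,d=d,K=m['intrinsics'],k1=m['k1'],R=m['R'],t=m['t']); return p,d
def load(n): return np.load('%s.npz'%n)
def ray(c,u,v):
    K=c['K']; pts=cv2.undistortPoints(np.array([[[u,v]]],float),K,np.array([0,0,0,0.]))[0,0] if 0 else np.array([(u-K[0,2])/K[0,0],(v-K[1,2])/K[1,1]])
    q=pts.copy()
    for _ in range(20): q=pts/(1+float(c['k1'])*(q@q))
    r=np.array([q[0],q[1],1.]); return r
def at_z(c,u,v,z):
    R=c['R'];t=c['t'];o=-R.T@t; d=R.T@ray(c,u,v); return o+d*(z-o[2])/d[2]
def at_d(c,u,v):
    return c['R'].T@(ray(c,u,v)*float(c['d'][int(v),int(u)])-c['t'])
def proj(c,X):
    x=c['R']@np.array(X,float)+c['t']; q=x[:2]/x[2]; q=q*(1+float(c['k1'])*(q@q)); return c['K'][0,0]*q[0]+c['K'][0,2],c['K'][1,1]*q[1]+c['K'][1,2]
E
python3 - <<'E'
from h import *
print(bot.get_state())
for n in ('top','side'):
    p,d=cap(n); cv2.imwrite('pics/%s0.png'%n,p[:,:,::-1]); c=load(n); print(n,-c['R'].T@c['t'],c['R'][2])
E
```

```text
{'time_s': 0.0, 'joint_pos': array([-1.30639782e+00,  3.53635925e-01,  1.63412736e+00, -2.26002264e-06,
        1.15519806e+00, -2.39756195e-03]), 'joint_velocities': array([-0.00106565,  0.00061064, -0.00062537,  0.00131885, -0.00208551,
       -0.00062881]), 'joint_torque': array([-8.01670485e-04, -5.93839645e+01, -3.34211254e+01,  6.98653422e-02,
        2.35341716e-02, -1.17537420e-04]), 'tool_pos': array([ 164.64815834, -602.4112146 ,  213.87422793]), 'tcp_rot': array([ 9.91115376e-01,  1.33003172e-01, -9.04180491e-05, -6.78346882e-04]), 'contact_force': array([ 0.69673486, -0.50573215,  0.11175107]), 'moment': array([-0.03408603, -0.00279066,  0.01038281]), 'width': 91.63493470658779}
top [ 337.83814765  -27.9383198  1328.88644757] [ 0.19187905  0.0246602  -0.98110871]
side [ 514.22270873 -611.75848837  833.85581874] [ 0.0423672   0.62432498 -0.78001496]
```

View pics/top0.png

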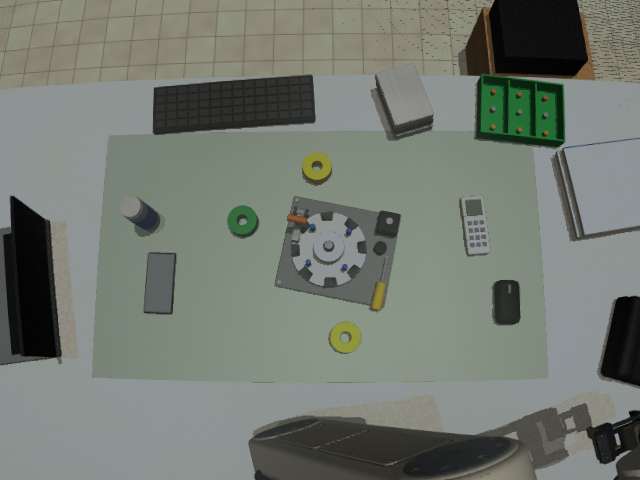

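View pics/side0.png

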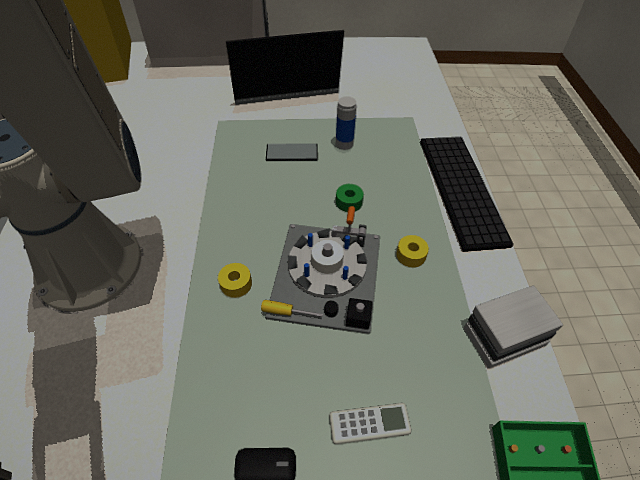

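The top view shows the feeder at about (335,250), the orange bar at (297,218) and the white roll at (328,247). The look-alike rings are yellow at (317,167) and (345,337) and green at (242,221). The white ring on the spindle is the label roll. Next is a close crop.

```bash
python3 - <<'E'
from h import *
a=load('top')['p'][185:320,265:410]; b=load('side')['p'][195:340,255:395]
f=lambda x:cv2.resize(x,(400,400),interpolation=cv2.INTER_CUBIC)
a=cv2.resize(load('top')['p'][190:315,270:410],None,fx=5.5,fy=4.6*1.0,interpolation=cv2.INTER_CUBIC)
a=cv2.resize(load('top')['p'][190:310,270:410],None,fx=5,fy=5,interpolation=cv2.INTER_CUBIC)
cv2.imwrite('pics/topc.png',a[:,:,::-1])
b=cv2.resize(load('side')['p'][200:335,255:390],None,fx=4.4,fy=4.4,interpolation=cv2.INTER_CUBIC)
cv2.imwrite('pics/sidec.png',b[:,:,::-1])
E
```

```text
(no output)
```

View pics/topc.png

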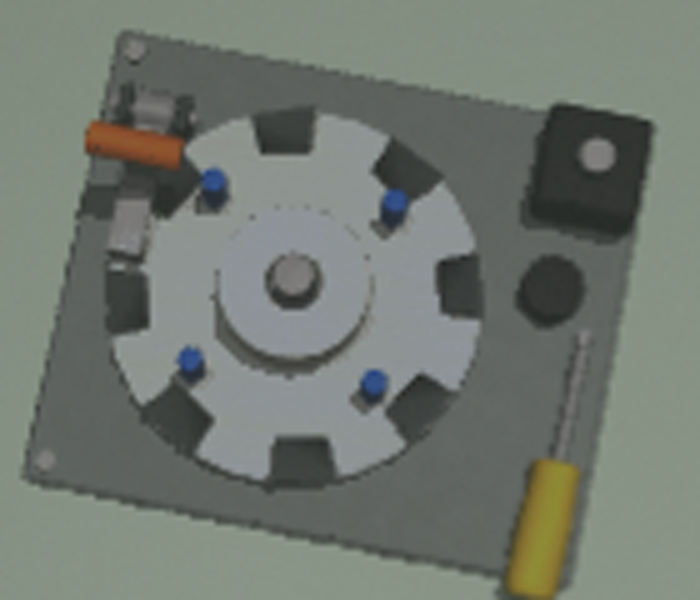

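View pics/sidec.png

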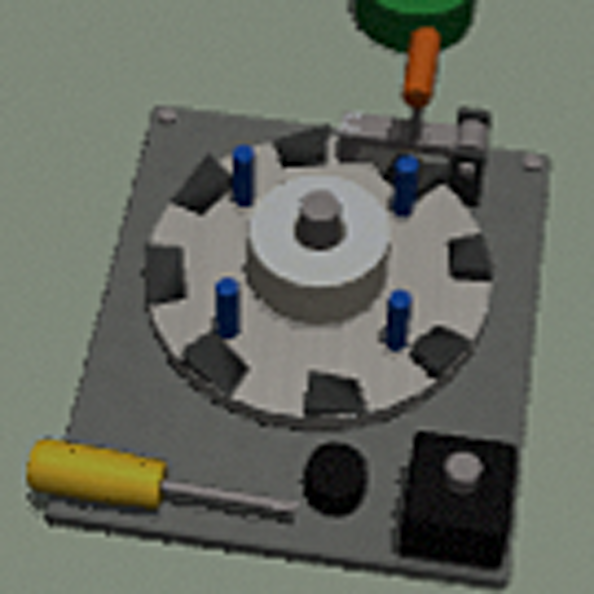

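The crops show the bar mid at top-crop (137,146), the spindle at (294,275), posts at (214,177), (395,202), (375,380) and (190,357), and the nose at (122,262). I'll fit the pose from both views.

```bash
cat > fit.py <<'E'
from h import *
from scipy.optimize import least_squares
T,S=load('top'),load('side')
ft=lambda u,v:(270+u/5-.4,190+v/5-.4); fs=lambda u,v:(255+u/4.4-.4,200+v/4.4-.4)
C=[(115,110,12),(-110,110,12),(115,-155,12),(-110,-155,12)]
obs=[(T,ft(120,32),C[0]),(T,ft(25,480),C[1]),(T,ft(294,275),(0,0,81)),
 (S,fs(550,158),C[0]),(S,fs(155,107),C[1]),(S,fs(508,583),C[2]),(S,fs(47,518),C[3]),(S,fs(321,205),(0,0,81)),
 (T,ft(137,146),(40,81,101)),(S,fs(422,65),(40,81,101))]
# posts: order ccw from above starting near hinge
PT=[(214,180),(190,360),(375,382),(395,205)]; PS=[(406,160),(243,150),(227,284),(400,296)]
def W(q,p):
    c,s=np.cos(q[2]),np.sin(q[2]); return np.array([q[0]+c*p[0]-s*p[1],q[1]+s*p[0]+c*p[1],p[2]])
def posts(q): return [(60*np.cos(q[3]+k*np.pi/2),60*np.sin(q[3]+k*np.pi/2),66) for k in range(4)]
def res(q):
    r=[]
    for c,o,p in obs: r+=list(np.subtract(proj(c,W(q,p)),o))
    for k,p in enumerate(posts(q)):
        r+=list(np.subtract(proj(T,W(q,p)),ft(*PT[k])))+list(np.subtract(proj(S,W(q,p)),fs(*PS[k])))
    return np.array(r)
x0=at_z(T,*ft(294,275),81)
s=least_squares(res,[x0[0],x0[1],-.2,.9],loss='soft_l1')
if __name__=='__main__':
    print(s.x); print(res(s.x).reshape(-1,2).round(1).tolist())
    for n,p in [('bar',(40,81,101)),('pin',(70,81,46))]+[('p%d'%k,p) for k,p in enumerate(posts(s.x))]: print(n,p,W(s.x,p).round(1))
    print('bar tri: top@101',at_z(T,*ft(137,146),101), 'depth',at_d(T,*ft(137,146)))
E
python3 fit.py
```

```text
[ 5.63081383e+02 -2.68061448e+01 -1.98242641e-01  8.60055381e-01]
[[0.1, -0.5], [-0.3, -0.0], [0.3, -0.1], [0.1, -1.4], [-0.7, -1.2], [0.6, -0.5], [-0.9, -1.0], [-0.3, -0.4], [-0.1, 0.2], [-0.3, 0.3], [0.3, -0.0], [0.2, 0.5], [0.5, -0.0], [-0.0, 0.2], [0.4, -0.0], [-0.1, 0.1], [0.6, -0.8], [-0.0, 0.2]]
bar (40, 81, 101) [618.3  44.7 101. ]
pin (70, 81, 46) [647.7  38.8  46. ]
p0 (np.float64(39.14372981222141), np.float64(45.47272167341437), 66) [610.4  10.1  66. ]
p1 (np.float64(-45.47272167341437), np.float64(39.14372981222141), 66) [526.2  20.5  66. ]
p2 (np.float64(-39.14372981222144), np.float64(-45.47272167341435), 66) [515.7 -63.7  66. ]
p3 (np.float64(45.47272167341435), np.float64(-39.14372981222144), 66) [600.  -74.1  66. ]
bar tri: top@101 [618.65706238  44.51057087 101.        ] depth [616.60987853  43.98241486 109.95135323]
```

```bash
cat > go.py <<'E'
import sys
from fit import *
from scipy.spatial.transform import Rotation as Ro
# usage: go.py fx fy z heading(feeder rad): shift in the tool's axes at this moment
st=bot.get_state(); A=Ro.from_quat(st['tcp_rot']).as_matrix(); q=s.x
c,n=np.cos(q[2]),np.sin(q[2]); p=st['tool_pos']; d=p[:2]-q[:2]
hd=np.arctan2(A[1,0],A[0,0])-q[2]
print('t',st['time_s'],'now feeder',np.round([c*d[0]+n*d[1],-n*d[0]+c*d[1],p[2]],1),'heading',round(hd,3),'F',st['contact_force'].round(1),'w',st['width'])
a=list(map(float,sys.argv[1:]))
for i in range(0,len(a),4):
    t=W(q,a[i:i+3]); print('d mm',(A.T@(t-p)).round(1),'spin',round(hd-a[i+3],3))
E
python3 go.py 8 81 160 0
```

```text
t 0.1 now feeder [-277.2 -642.9  214. ] heading 0.465 F [ 0.  -0.3 -0.3] w 92.10278839170095
d mm [ 579.6 -519.    54.6] spin 0.465
```

Request:
move_arm:
  rows:
    - {"dx": 0.29, "dy": -0.26, "dz": 0.0, "spin": 0.465}
    - {"dx": 0.29, "dy": -0.26, "dz": 0.0, "spin": 0.465}
    - {"dx": 0.29, "dy": -0.26, "dz": 0.0, "spin": 0.465}
    - {"dx": 0.29, "dy": -0.26, "dz": 0.0, "spin": 0.465}
    - {"dx": 0.29, "dy": -0.26, "dz": 0.0, "spin": 0.465}
    - {"dx": 0.29, "dy": -0.26, "dz": 0.0, "spin": 0.465}
    - {"dx": 0.29, "dy": -0.26, "dz": 0.0, "spin": 0.465}
    - {"dx": 0.29, "dy": -0.26, "dz": 0.0, "spin": 0.465}
    - {"dx": 0.29, "dy": -0.26, "dz": 0.0, "spin": 0.465}
    - {"dx": 0.29, "dy": -0.26, "dz": 0.0, "spin": 0.465}
    - {"dx": 0.29, "dy": -0.26, "dz": 0.0, "spin": 0.465}
  claw: 0

```text
time_s: 1.02
tool_pos: [377.2, -272.8, 214.5]
tcp_rot: [0.995, -0.097, -0.0, -0.0]
contact_force: [0.1, -0.7, -0.9]
width: 20.7
```

```bash
python3 go.py 8 81 160 0 8 81 130 0
```

```text
t 1.0167 now feeder [-133.8 -277.8  214.5] heading 0.004 F [ 0.1 -0.7 -0.9] w 20.656465904467378
d mm [ 143.1 -358.2   54.8] spin 0.004
d mm [ 143.1 -358.2   84.8] spin 0.004
```

Request:
move_arm:
  rows:
    - {"dx": 0.143, "dy": -0.358, "dz": 0.03}
    - {"dx": 0.143, "dy": -0.358, "dz": 0.03}
    - {"dx": 0.143, "dy": -0.358, "dz": 0.03}
    - {"dx": 0.143, "dy": -0.358, "dz": 0.03}
    - {"dx": 0.143, "dy": -0.358, "dz": 0.03}
    - {"dx": 0.143, "dy": -0.358, "dz": 0.03}
    - {"dx": 0.143, "dy": -0.358, "dz": 0.03}
    - {"dx": 0.143, "dy": -0.358, "dz": 0.03}
    - {"dx": 0.143, "dy": -0.358, "dz": 0.03}
    - {"dx": 0.143, "dy": -0.358, "dz": 0.03}
    - {"dx": 0.143, "dy": -0.358, "dz": 0.03}
    - {"dx": 0.143, "dy": -0.358, "dz": 0.03}

```text
invalid input
```

```bash
python3 go.py 8 81 90 0
```

```text
t 1.0167 now feeder [-133.8 -277.8  214.5] heading 0.004 F [ 0.1 -0.7 -0.9] w 20.656465904467378
d mm [ 143.1 -358.2  124.8] spin 0.004
```

Every row needs all four keys.

Request:
move_arm:
  rows:
    - {"dx": 0.143, "dy": -0.358, "dz": 0.03, "spin": 0}
    - {"dx": 0.143, "dy": -0.358, "dz": 0.03, "spin": 0}
    - {"dx": 0.143, "dy": -0.358, "dz": 0.03, "spin": 0}
    - {"dx": 0.143, "dy": -0.358, "dz": 0.03, "spin": 0}
    - {"dx": 0.143, "dy": -0.358, "dz": 0.03, "spin": 0}
    - {"dx": 0.143, "dy": -0.358, "dz": 0.03, "spin": 0}
    - {"dx": 0.143, "dy": -0.358, "dz": 0.03, "spin": 0}
    - {"dx": 0.143, "dy": -0.358, "dz": 0.03, "spin": 0}
    - {"dx": 0.143, "dy": -0.358, "dz": 0.03, "spin": 0}
    - {"dx": 0.143, "dy": -0.358, "dz": 0.03, "spin": 0}
    - {"dx": 0.143, "dy": -0.358, "dz": 0.03, "spin": 0}
    - {"dx": 0.143, "dy": -0.358, "dz": 0.03, "spin": 0}
  claw: 0

```text
time_s: 2.02
tool_pos: [586.3, 46.4, 183.9]
tcp_rot: [0.995, -0.098, -0.001, 0.0]
contact_force: [-0.1, 0.5, -0.5]
width: 0.5
```

```bash
python3 go.py 8 81 90 0; python3 -c "
from h import *
p,d=cap('wrist'); cv2.imwrite('pics/w1.png',p[:,:,::-1])"
```

```text
t 2.0167 now feeder [  8.3  76.3 183.9] heading 0.001 F [-0.1  0.5 -0.5] w 0.5032221927225771
d mm [-0.2 -4.8 93.9] spin 0.001
```

View pics/w1.png

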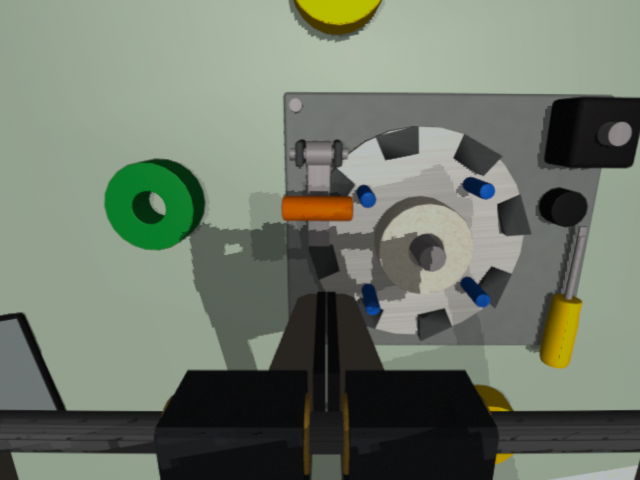

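The wrist view shows the closed fingertips at (327,293), just behind the orange bar at (283–353,208), so the path is clear. I'll descend behind the bar.

Request:
move_arm:
  rows:
    - {"dx": 0, "dy": 0, "dz": 0.03, "spin": 0}
    - {"dx": 0, "dy": 0, "dz": 0.06, "spin": 0}
    - {"dx": 0, "dy": 0, "dz": 0.09, "spin": 0}
    - {"dx": 0, "dy": 0, "dz": 0.092, "spin": 0}
    - {"dx": 0, "dy": 0, "dz": 0.092, "spin": 0}
  claw: 0

```text
time_s: 2.48
tool_pos: [584.9, 45.5, 91.7]
tcp_rot: [0.995, -0.1, -0.002, 0.0]
contact_force: [0.7, 0.5, 0.7]
width: 0.4
```

```bash
python3 go.py 22 81 92 0 48 81 92 0; python3 -c "
from fit import *
c=load('wrist');q=s.x
f=lambda w:(round(np.cos(q[2])*(w[0]-q[0])+np.sin(q[2])*(w[1]-q[1]),1),round(-np.sin(q[2])*(w[0]-q[0])+np.cos(q[2])*(w[1]-q[1]),1))
print('bar',f(at_z(c,318,208,101)),'spindle',f(at_z(c,429,248,81)))"
```

```text
t 2.4833 now feeder [ 7.1 75.2 91.7] heading -0.002 F [0.7 0.5 0.7] w 0.4447195983262949
d mm [14.9 -5.9 -0.4] spin -0.002
d mm [40.9 -5.9 -0.4] spin -0.002
bar (np.float64(39.3), np.float64(81.4)) spindle (np.float64(6.9), np.float64(4.2))
```

Request:
move_arm:
  rows:
    - {"dx": 0.006, "dy": -0.005, "dz": 0, "spin": 0}
    - {"dx": 0.012, "dy": -0.005, "dz": 0, "spin": 0}
    - {"dx": 0.016, "dy": -0.005, "dz": 0, "spin": 0}
    - {"dx": 0.02, "dy": -0.005, "dz": 0, "spin": 0}
    - {"dx": 0.024, "dy": -0.005, "dz": 0, "spin": 0}
    - {"dx": 0.028, "dy": -0.005, "dz": 0, "spin": 0}
    - {"dx": 0.032, "dy": -0.005, "dz": 0, "spin": 0}
    - {"dx": 0.036, "dy": -0.005, "dz": 0, "spin": 0}
    - {"dx": 0.039, "dy": -0.005, "dz": 0, "spin": 0}
    - {"dx": 0.042, "dy": -0.005, "dz": 0, "spin": 0}
    - {"dx": 0.042, "dy": -0.005, "dz": 0, "spin": 0}
    - {"dx": 0.042, "dy": -0.005, "dz": 0, "spin": 0}
  claw: 0

```text
time_s: 3.48
tool_pos: [630.3, 43.8, 93.8]
tcp_rot: [0.995, -0.099, 0.001, -0.0]
contact_force: [-1.6, 0.9, 7.5]
width: 0.1
```

```bash
python3 go.py 30 81 92 0; python3 - <<'E'
from h import *
p,d=cap('wrist'); q,d=cap('side')
a=cv2.resize(p[100:330,230:540],(540,400)); b=cv2.resize(q[190:290,290:390],(400,400),interpolation=cv2.INTER_CUBIC)[:, 140:]
cv2.imwrite('pics/w2.png',np.hstack([a,b])[:,:,::-1])
E
```

```text
t 3.4833 now feeder [52.  82.4 93.8] heading 0.0 F [-1.6  0.9  7.5] w 0.10514037067247295
d mm [-22.    1.4   1.7] spin 0.0
```

View pics/w2.png

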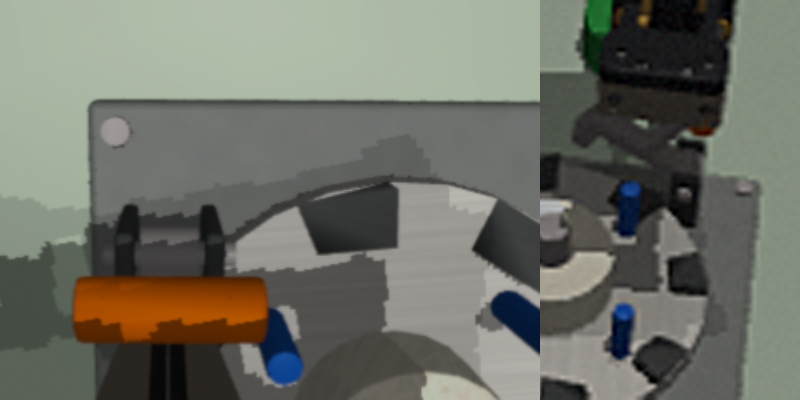

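The bar has been pushed over next to the hinge cheeks, and in the side view the nose is tilted well up. I'll measure the angle and then back off.

Request:
move_arm:
  rows:
    - {"dx": -0.005, "dy": 0, "dz": 0, "spin": 0}
    - {"dx": -0.01, "dy": 0, "dz": 0, "spin": 0}
    - {"dx": -0.016, "dy": 0, "dz": 0, "spin": 0}
    - {"dx": -0.026, "dy": 0, "dz": 0, "spin": 0}
    - {"dx": -0.036, "dy": 0, "dz": 0, "spin": 0}
    - {"dx": -0.04, "dy": 0, "dz": -0.03, "spin": 0}
    - {"dx": -0.04, "dy": 0, "dz": -0.06, "spin": 0}
    - {"dx": -0.04, "dy": 0, "dz": -0.08, "spin": 0}
    - {"dx": -0.04, "dy": 0, "dz": -0.08, "spin": 0}
    - {"dx": -0.04, "dy": 0, "dz": -0.08, "spin": 0}
  claw: 0

```text
time_s: 4.42
tool_pos: [589.6, 51.9, 173.6]
tcp_rot: [0.995, -0.099, 0.001, -0.0]
contact_force: [0.4, 0.7, -1.1]
width: 0.3
```

```bash
cat > bar.py <<'E'
from fit import *
# pawl angle from the orange bar's blob, wrist camera (matches bar circle model), and post angles from blue tops
import sys
n=sys.argv[1]; cap(n); c=load(n); h=cv2.cvtColor(c['p'],cv2.COLOR_RGB2HSV)
m=((h[:,:,0]<14)&(h[:,:,1]>170)&(h[:,:,2]>60)).astype(np.uint8)
k,l,stt,ce=cv2.connectedComponentsWithStats(m)
i=1+np.argmax(stt[1:,4]); print('bar px',ce[i].round(1),stt[i])
best=[]
for a in np.arange(-.05,.95,.01):
    x=70-30*np.cos(a)+55*np.sin(a); z=46+55*np.cos(a)+30*np.sin(a)
    u=proj(c,W(s.x,(x,81,z))); best.append((np.hypot(*np.subtract(u,ce[i])),a))
print('pawl (err px, rad)',min(best))
E
python3 bar.py wrist; python3 bar.py top; python3 go.py 8 81 170 0
```

```text
bar px [328.8 148.4] [289 144  78  20 551]
pawl (err px, rad) (np.float64(0.31299011651999264), np.float64(0.6500000000000001))
t 4.5167 now feeder [  9.4  82.  171.5] heading 0.0 F [-0.7  0.7  0.1] w 0.3359110482753519
d mm [-1.4  1.   1.5] spin 0.0Traceback (most recent call last):
  File "bar.py", line 7, in <module>
    i=1+np.argmax(stt[1:,4]); print('bar px',ce[i].round(1),stt[i])
        ~~~~~~~~~^^^^^^^^^^^
    return _wrapfunc(a, 'argmax', axis=axis, out=out, **kwds)
    return bound(*args, **kwds)
ValueError: attempt to get argmax of an empty sequence
```

The pawl is lifted to about 0.65 rad. Next I go behind post2, turned so the flat finger face pushes along its path.

```bash
python3 go.py -26.5 -82.1 150 -1.081
```

```text
t 4.5167 now feeder [  9.4  82.  171.5] heading 0.0 F [-0.7  0.7  0.1] w 0.3359110482753519
d mm [-35.9 164.1  21.7] spin 1.081
```

Request:
move_arm:
  rows:
    - {"dx": -0.036, "dy": 0.164, "dz": 0.02, "spin": 1.081}
    - {"dx": -0.036, "dy": 0.164, "dz": 0.02, "spin": 1.081}
    - {"dx": -0.036, "dy": 0.164, "dz": 0.02, "spin": 1.081}
    - {"dx": -0.036, "dy": 0.164, "dz": 0.02, "spin": 1.081}
    - {"dx": -0.036, "dy": 0.164, "dz": 0.02, "spin": 1.081}
    - {"dx": -0.036, "dy": 0.164, "dz": 0.02, "spin": 1.081}
    - {"dx": -0.036, "dy": 0.164, "dz": 0.02, "spin": 1.081}
    - {"dx": -0.036, "dy": 0.164, "dz": 0.02, "spin": 1.081}
    - {"dx": -0.036, "dy": 0.164, "dz": 0.02, "spin": 1.081}
    - {"dx": -0.036, "dy": 0.164, "dz": 0.02, "spin": 1.081}
    - {"dx": -0.036, "dy": 0.164, "dz": 0.02, "spin": 1.081}
    - {"dx": -0.036, "dy": 0.164, "dz": 0.02, "spin": 1.081}
  claw: 0

```text
time_s: 5.52
tool_pos: [521.4, -101.8, 151.8]
tcp_rot: [0.803, -0.596, -0.001, 0.0]
contact_force: [0.1, 0.2, 0.6]
width: 0.2
```

```bash
python3 go.py -26.5 -82.1 46 -1.081;  python3 bar.py wrist; python3 -c "
from h import *
p=load('wrist')['p']; cv2.imwrite('pics/w3.png',p[:,:,::-1])"
```

```text
t 5.5167 now feeder [-26.1 -81.7 151.8] heading -1.078 F [0.1 0.2 0.6] w 0.1634680452098219
d mm [  0.2   0.4 105.8] spin 0.003
bar px [ 72.1 399.4] [ 55 388  32  23 483]
pawl (err px, rad) (np.float64(20.98049297760156), np.float64(0.5800000000000001))
```

View pics/w3.png

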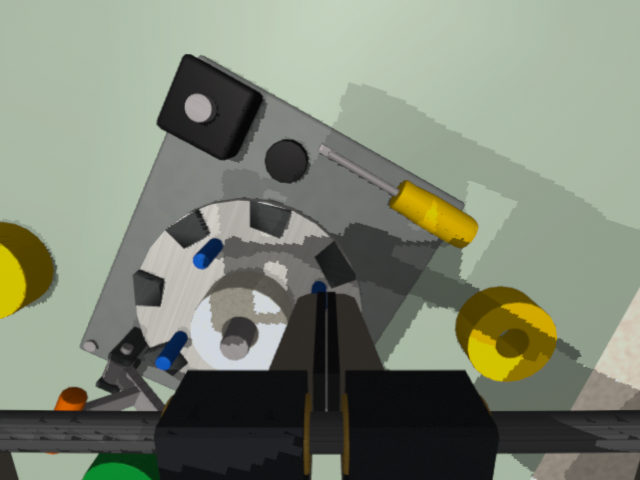

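```bash
python3 - <<'E'
from fit import *
c=load('wrist')
print('post tops',[np.round(proj(c,W(s.x,p))).tolist() for p in posts(s.x)])
for z in (152,46): print('tcp below',z,proj(c,W(s.x,(-26.1,-81.7,z))))
print('spindle',proj(c,W(s.x,(0,0,81))), 'cam in world',-c['R'].T@c['t'],c['R'][2])
for n,p in [('corner',(115,-155,12)),('cornerA',(115,110,12)),('motor shaft',(86,-127,64))]: print(n,proj(c,W(s.x,p)))
E
```

```text
post tops [[162.0, 362.0], [271.0, 402.0], [317.0, 307.0], [200.0, 259.0]]
tcp below 152 (np.float64(325.4749968666778), np.float64(311.3243897369782))
tcp below 46 (np.float64(325.49272119974313), np.float64(245.12773986731514))
spindle (np.float64(232.93517435221605), np.float64(345.9672675213857)) cam in world [ 545.19735492 -180.33772901  322.03873281] [-0.08524364  0.27746553 -0.9569464 ]
corner (np.float64(196.38506002768756), np.float64(49.936184159924125))
cornerA (np.float64(76.19497718785996), np.float64(347.4831989885996))
motor shaft (np.float64(196.21534181603502), np.float64(104.844473088831))
```

All post and spindle projections match the image (post2 predicted at (317,307), visible at its edge near (319,288)). The descent point is clear.

Request:
move_arm:
  rows:
    - {"dx": 0, "dy": 0, "dz": 0.03, "spin": 0.003}
    - {"dx": 0, "dy": 0, "dz": 0.06, "spin": 0.003}
    - {"dx": 0, "dy": 0, "dz": 0.08, "spin": 0.003}
    - {"dx": 0, "dy": 0, "dz": 0.095, "spin": 0.003}
    - {"dx": 0, "dy": 0, "dz": 0.105, "spin": 0.003}
    - {"dx": 0, "dy": 0, "dz": 0.105, "spin": 0.003}
    - {"dx": 0, "dy": 0, "dz": 0.105, "spin": 0.003}
  claw: 0

```text
time_s: 6.15
tool_pos: [522.0, -101.9, 47.5]
tcp_rot: [0.802, -0.598, -0.0, 0.0]
contact_force: [0.5, -0.2, 0.4]
width: -0.0
```

```bash
python3 go.py -51.6 -35.1 46 -1.081
```

```text
t 6.15 now feeder [-25.5 -81.7  47.5] heading -1.083 F [ 0.5 -0.2  0.4] w -0.022198156969150208
d mm [-53.4   1.2   1.5] spin -0.002
```

Request:
move_arm:
  rows:
    - {"dx": -0.007, "dy": 0, "dz": 0.001, "spin": 0}
    - {"dx": -0.014, "dy": 0, "dz": 0.001, "spin": 0}
    - {"dx": -0.019, "dy": 0, "dz": 0.001, "spin": 0}
    - {"dx": -0.024, "dy": 0, "dz": 0.001, "spin": 0}
    - {"dx": -0.029, "dy": 0, "dz": 0.001, "spin": 0}
    - {"dx": -0.034, "dy": 0, "dz": 0.001, "spin": 0}
    - {"dx": -0.039, "dy": 0, "dz": 0.001, "spin": 0}
    - {"dx": -0.044, "dy": 0, "dz": 0.001, "spin": 0}
    - {"dx": -0.048, "dy": 0, "dz": 0.001, "spin": 0}
    - {"dx": -0.05, "dy": 0, "dz": 0.001, "spin": 0}
    - {"dx": -0.05, "dy": 0, "dz": 0.001, "spin": 0}
  claw: 0

```text
time_s: 7.07
tool_pos: [507.8, -53.4, 46.6]
tcp_rot: [0.801, -0.598, -0.0, -0.0]
contact_force: [-0.2, -0.3, 0.2]
width: 0.4
```

```bash
cat > posts.py <<'E'
from fit import *
# wheel turn from blue post blobs: match blob centroid to projected post axis middle
for n in ('side','wrist','top'):
    cap(n); c=load(n); h=cv2.cvtColor(c['p'],cv2.COLOR_RGB2HSV)
    m=((h[:,:,0]>100)&(h[:,:,0]<130)&(h[:,:,1]>140)&(h[:,:,2]>50)).astype(np.uint8)
    k,l,stt,ce=cv2.connectedComponentsWithStats(m)
    ok=[i for i in range(1,k) if 8<stt[i,4]<700]
    mid=lambda a:proj(c,W(s.x,(60*np.cos(a),60*np.sin(a),48 if n!='top' else 58)))
    out=[]
    for i in ok:
        g=np.arange(0,2*np.pi,.005); e=[np.hypot(*np.subtract(mid(a),ce[i])) for a in g]
        j=int(np.argmin(e))
        if e[j]<8: out.append((round(float((g[j]-s.x[3]+np.pi/4*0)%(np.pi/2)),3),round(float(e[j]),1),int(stt[i,4]),[int(v) for v in ce[i]]))
    print(n,'post angle minus start, mod 90deg:',out)
E
python3 posts.py; python3 go.py -51.6 -35.1 46 -1.081
```

```text
side post angle minus start, mod 90deg: [(1.156, 1.0, 37, [353, 248]), (1.128, 1.0, 40, [334, 275])]
wrist post angle minus start, mod 90deg: []
top post angle minus start, mod 90deg: []
t 7.2167 now feeder [-48.5 -37.4  46.7] heading -1.084 F [ 0.  -1.2 -0.2] w 0.6777123488802399
d mm [-3.5  1.7  0.7] spin -0.003
```

Wheel is back by about 0.43 rad, and I want about 0.72, so I push another 15 mm.

Request:
move_arm:
  rows:
    - {"dx": -0.004, "dy": 0, "dz": 0, "spin": 0}
    - {"dx": -0.008, "dy": 0, "dz": 0, "spin": 0}
    - {"dx": -0.011, "dy": 0, "dz": 0, "spin": 0}
    - {"dx": -0.013, "dy": 0, "dz": 0, "spin": 0}
    - {"dx": -0.015, "dy": 0, "dz": 0, "spin": 0}
    - {"dx": -0.015, "dy": 0, "dz": 0, "spin": 0}
    - {"dx": -0.015, "dy": 0, "dz": 0, "spin": 0}
    - {"dx": -0.015, "dy": 0, "dz": 0, "spin": 0}
  claw: 0

```text
time_s: 7.88
tool_pos: [502.8, -39.5, 46.4]
tcp_rot: [0.801, -0.598, -0.001, 0.0]
contact_force: [0.3, 0.2, -0.2]
width: 0.5
```

```bash
python3 posts.py; python3 go.py -26.5 -82.1 46 -1.081; python3 -c "
from h import *
p=load('side')['p']; b=cv2.resize(p[190:340,245:395],(600,600),interpolation=cv2.INTER_CUBIC); cv2.imwrite('pics/s4.png',b[:,:,::-1])"
```

```text
side post angle minus start, mod 90deg: [(0.865, 4.5, 15, [326, 229]), (0.906, 0.6, 40, [354, 254]), (0.863, 0.7, 46, [327, 276])]
wrist post angle minus start, mod 90deg: []
top post angle minus start, mod 90deg: []
t 8.0333 now feeder [-56.4 -24.4  46.4] heading -1.084 F [-0.3  0.2  0.6] w 0.42300845218745203
d mm [65.   0.6  0.4] spin -0.003
```

View pics/s4.png

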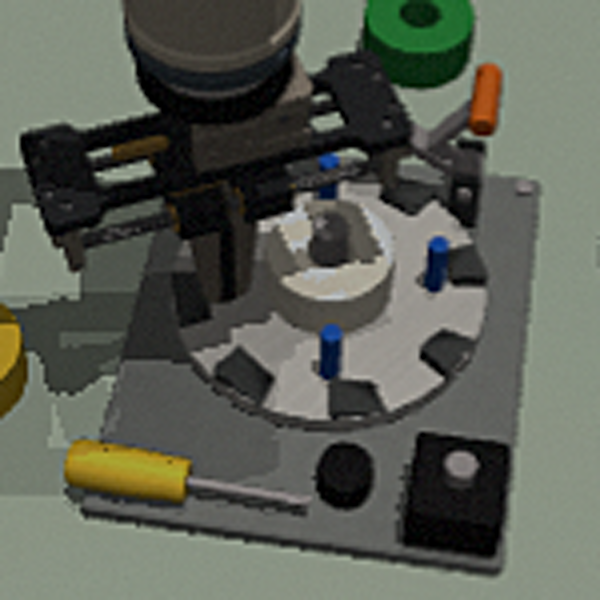

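The wheel is back by about 0.69 rad, the roll is on its spindle and the neighbours are untouched. I'll back off and rise.

Request:
move_arm:
  rows:
    - {"dx": 0.01, "dy": 0, "dz": 0, "spin": 0}
    - {"dx": 0.022, "dy": 0, "dz": 0, "spin": 0}
    - {"dx": 0.03, "dy": 0, "dz": 0, "spin": 0}
    - {"dx": 0.03, "dy": 0, "dz": -0.03, "spin": 0}
    - {"dx": 0.03, "dy": 0, "dz": -0.065, "spin": 0}
    - {"dx": 0.03, "dy": 0, "dz": -0.1, "spin": 0}
    - {"dx": 0.03, "dy": 0, "dz": -0.124, "spin": 0}
    - {"dx": 0.03, "dy": 0, "dz": -0.124, "spin": 0}
    - {"dx": 0.03, "dy": 0, "dz": -0.124, "spin": 0}
  claw: 0

```text
time_s: 8.78
tool_pos: [513.2, -69.4, 171.9]
tcp_rot: [0.801, -0.598, 0.001, -0.001]
contact_force: [0.4, -1.3, -0.2]
width: 0.5
```

```bash
python3 bar.py side; python3 posts.py; python3 go.py 125 81 150 0
```

```text
bar px [365.9 214.1] [362 206   8  17  97]
pawl (err px, rad) (np.float64(0.25517604390466625), np.float64(0.5700000000000001))
side post angle minus start, mod 90deg: [(0.87, 0.8, 36, [326, 233]), (0.719, 1.1, 19, [299, 251]), (0.931, 0.8, 35, [354, 253]), (0.863, 1.3, 44, [327, 275])]
wrist post angle minus start, mod 90deg: [(0.848, 2.6, 330, [267, 200]), (0.901, 0.2, 504, [167, 249]), (0.979, 1.8, 107, [320, 286]), (0.88, 2.3, 469, [224, 340])]
top post angle minus start, mod 90deg: [(0.84, 0.6, 14, [302, 244])]
t 8.9833 now feeder [-42.8 -51.2 169.1] heading -1.084 F [-0.1  0.2  0.3] w 0.49017276152082867
d mm [ -38.4 -210.2   18.6] spin -1.084
```

Request:
move_arm:
  rows:
    - {"dx": -0.038, "dy": -0.21, "dz": 0, "spin": -1.084}
    - {"dx": -0.038, "dy": -0.21, "dz": 0, "spin": -1.084}
    - {"dx": -0.038, "dy": -0.21, "dz": 0, "spin": -1.084}
    - {"dx": -0.038, "dy": -0.21, "dz": 0, "spin": -1.084}
    - {"dx": -0.038, "dy": -0.21, "dz": 0, "spin": -1.084}
    - {"dx": -0.038, "dy": -0.21, "dz": 0, "spin": -1.084}
    - {"dx": -0.038, "dy": -0.21, "dz": 0, "spin": -1.084}
    - {"dx": -0.038, "dy": -0.21, "dz": 0, "spin": -1.084}
    - {"dx": -0.038, "dy": -0.21, "dz": 0, "spin": -1.084}
    - {"dx": -0.038, "dy": -0.21, "dz": 0, "spin": -1.084}
    - {"dx": -0.038, "dy": -0.21, "dz": 0, "spin": -1.084}
    - {"dx": -0.038, "dy": -0.21, "dz": 0, "spin": -1.084}
  claw: 0

```text
time_s: 9.98
tool_pos: [702.2, 27.6, 169.6]
tcp_rot: [0.995, -0.1, -0.001, 0.0]
contact_force: [-0.2, -0.1, -0.2]
width: 0.7
```

```bash
python3 go.py 120 81 95 0
```

```text
t 9.9833 now feeder [125.7  80.8 169.6] heading -0.003 F [-0.2 -0.1 -0.2] w 0.6519753586509056
d mm [-5.6 -0.2 74.7] spin -0.003
```

Request:
move_arm:
  rows:
    - {"dx": -0.003, "dy": 0, "dz": 0.03, "spin": 0}
    - {"dx": -0.005, "dy": 0, "dz": 0.06, "spin": 0}
    - {"dx": -0.005, "dy": 0, "dz": 0.075, "spin": 0}
    - {"dx": -0.005, "dy": 0, "dz": 0.075, "spin": 0}
    - {"dx": -0.012, "dy": 0, "dz": 0.075, "spin": 0}
    - {"dx": -0.02, "dy": 0, "dz": 0.075, "spin": 0}
    - {"dx": -0.028, "dy": 0, "dz": 0.075, "spin": 0}
    - {"dx": -0.036, "dy": 0, "dz": 0.075, "spin": 0}
    - {"dx": -0.043, "dy": 0, "dz": 0.075, "spin": 0}
    - {"dx": -0.05, "dy": 0, "dz": 0.075, "spin": 0}
    - {"dx": -0.055, "dy": 0, "dz": 0.075, "spin": 0}
    - {"dx": -0.055, "dy": 0, "dz": 0.075, "spin": 0}
  claw: 0

```text
time_s: 10.98
tool_pos: [647.5, 38.9, 95.9]
tcp_rot: [0.995, -0.099, -0.0, -0.0]
contact_force: [-0.8, 0.6, -0.4]
width: 0.5
```

```bash
python3 go.py 58 81 95 0; python3 bar.py side
```

```text
t 10.9833 now feeder [69.8 81.  95.9] heading 0.0 F [-0.8  0.6 -0.4] w 0.4539625530390138
d mm [-11.8   0.    0.9] spin 0.0
bar px [354.  221.1] [352 220   6   3   8]
pawl (err px, rad) (np.float64(7.093387550729946), np.float64(0.11000000000000003))
```

Now small steps, watching the force.

Request:
move_arm:
  rows:
    - {"dx": -0.003, "dy": 0, "dz": 0, "spin": 0}
    - {"dx": -0.006, "dy": 0, "dz": 0, "spin": 0}
    - {"dx": -0.008, "dy": 0, "dz": 0, "spin": 0}
    - {"dx": -0.009, "dy": 0, "dz": 0, "spin": 0}
    - {"dx": -0.01, "dy": 0, "dz": 0, "spin": 0}
    - {"dx": -0.01, "dy": 0, "dz": 0, "spin": 0}
  claw: 0

```text
time_s: 11.53
tool_pos: [638.7, 40.5, 95.5]
tcp_rot: [0.995, -0.099, -0.0, 0.0]
contact_force: [0.4, 0.0, -0.9]
width: 0.5
```

Request:
move_arm:
  rows:
    - {"dx": -0.001, "dy": 0, "dz": 0, "spin": 0}
    - {"dx": -0.002, "dy": 0, "dz": 0, "spin": 0}
    - {"dx": -0.002, "dy": 0, "dz": 0, "spin": 0}
  claw: 0

```text
time_s: 11.78
tool_pos: [636.8, 41.0, 95.6]
tcp_rot: [0.995, -0.099, -0.0, 0.0]
contact_force: [1.0, -0.6, -1.4]
width: 0.5
```

Request:
move_arm:
  rows:
    - {"dx": -0.001, "dy": 0, "dz": 0, "spin": 0}
    - {"dx": -0.001, "dy": 0, "dz": 0, "spin": 0}
  claw: 0

```text
time_s: 11.95
tool_pos: [635.8, 41.2, 95.6]
tcp_rot: [0.995, -0.099, -0.0, -0.0]
contact_force: [1.3, -0.8, -1.3]
width: 0.5
```

Request:
move_arm:
  rows:
    - {"dx": -0.001, "dy": 0, "dz": 0, "spin": 0}
    - {"dx": -0.001, "dy": 0, "dz": 0, "spin": 0}
  claw: 0

```text
time_s: 12.12
tool_pos: [635.4, 41.3, 95.7]
tcp_rot: [0.995, -0.099, 0.001, 0.0]
contact_force: [4.2, -0.2, -1.6]
width: 0.3
```

Request:
move_arm:
  rows:
    - {"dx": -0.001, "dy": 0, "dz": 0, "spin": 0}
    - {"dx": -0.001, "dy": 0, "dz": 0, "spin": 0}
  claw: 0

```text
time_s: 12.28
tool_pos: [635.2, 41.3, 95.8]
tcp_rot: [0.995, -0.099, 0.001, 0.0]
contact_force: [6.4, -1.0, -4.5]
width: 0.3
```

```bash
python3 go.py 58 81 95 0; python3 -c "
from h import *
c,_=cap('wrist'); p,_=cap('side'); b=cv2.resize(p[190:290,290:390],(450,450),interpolation=cv2.INTER_CUBIC); a=cv2.resize(c[150:350,230:430],(350,350)); a=np.vstack([a,np.zeros((100,350,3),np.uint8)]);cv2.imwrite('pics/s5.png',np.hstack([a,b])[:,:,::-1])"
```

```text
t 12.2833 now feeder [57.3 81.  95.8] heading 0.0 F [ 6.4 -1.  -4.5] w 0.34441993572147844
d mm [0.7 0.  0.8] spin 0.0
```

View pics/s5.png

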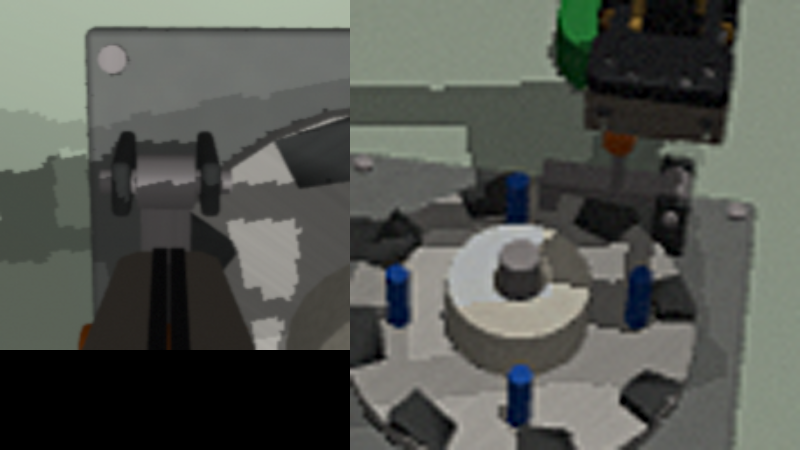

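The force rose to a stop at tool x = 57.3 mm (58 expected with the pawl down), and the pawl arm looks level in the side view. I'll withdraw and check.

Request:
move_arm:
  rows:
    - {"dx": 0.005, "dy": 0, "dz": 0, "spin": 0}
    - {"dx": 0.015, "dy": 0, "dz": 0, "spin": 0}
    - {"dx": 0.035, "dy": 0, "dz": 0, "spin": 0}
    - {"dx": 0.06, "dy": 0, "dz": 0, "spin": 0}
    - {"dx": 0.075, "dy": 0, "dz": -0.03, "spin": 0}
    - {"dx": 0.09, "dy": 0, "dz": -0.07, "spin": 0}
    - {"dx": 0.11, "dy": 0, "dz": -0.11, "spin": 0}
    - {"dx": 0.14, "dy": 0, "dz": -0.13, "spin": 0}
    - {"dx": 0.16, "dy": 0, "dz": -0.15, "spin": 0}
    - {"dx": 0.16, "dy": 0, "dz": -0.15, "spin": 0}
    - {"dx": 0.16, "dy": 0, "dz": -0.15, "spin": 0}
  claw: 0

```text
time_s: 13.3
tool_pos: [791.7, 9.7, 246.0]
tcp_rot: [0.995, -0.099, 0.0, -0.0]
contact_force: [0.1, 0.5, -0.6]
width: 0.4
```

```bash
python3 bar.py side; python3 posts.py; python3 go.py 58 81 95 0; python3 -c "
from h import *
p=load('side')['p']; b=cv2.resize(p[200:300,285:395],(770,600)[:2],interpolation=cv2.INTER_CUBIC); cv2.imwrite('pics/s6.png',b[:,:,::-1])"
```

```text
bar px [350.4 213.7] [347 206   8  16  92]
pawl (err px, rad) (np.float64(0.8697829625637538), np.float64(0.020000000000000004))
side post angle minus start, mod 90deg: [(0.87, 4.0, 13, [326, 230]), (0.829, 0.2, 41, [300, 253]), (0.921, 0.7, 34, [354, 253]), (0.868, 3.2, 28, [327, 274]), (0.868, 3.7, 13, [327, 280])]
wrist post angle minus start, mod 90deg: [(0.891, 3.9, 162, [393, 360])]
top post angle minus start, mod 90deg: []
t 13.5 now feeder [214.3  80.9 243.7] heading 0.0 F [-0.4 -0.1 -0.2] w 0.5776600137198068
d mm [-155.8   -0.3  149.2] spin 0.0
```

View pics/s6.png

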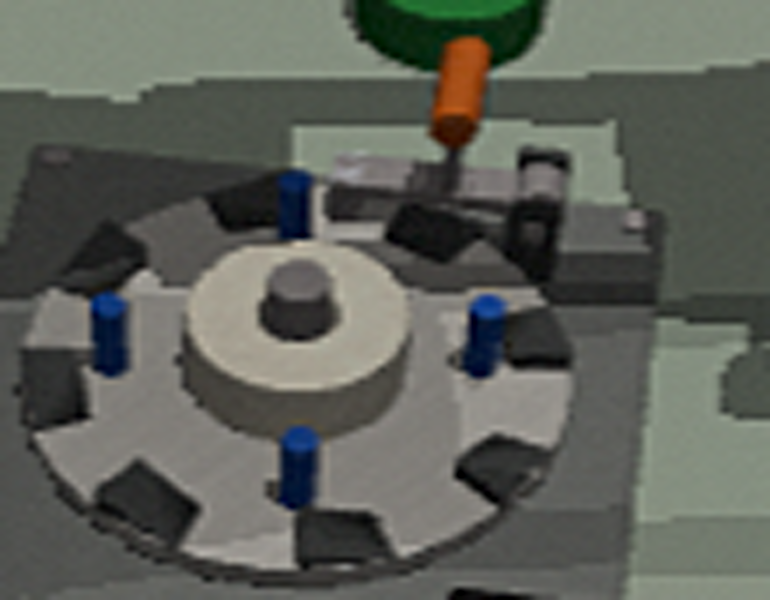

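The bar is back at its starting pixel (350,214), so the pawl is at about 0.02 rad with the nose between two teeth. The roll is on its spindle, and the arm is clear at zero force. I'll hand in.

```bash
python3 -c "
from workcell import bot
print(bot.finish_job())"
```

```text
the job is handed in; nothing more can be done
None
```

I lifted the pawl with its crossbar, pushed the wheel back one tooth at post2, swung the pawl down to its stop, then withdrew and handed the job in at about 13.5 s. `finish_job` gives no verdict, so the figures below are my own camera and force readings.

| Check | Reading | Required |
|---|---|---|
| Pawl when lifted | about 0.57 to 0.65 rad | above 0.22 rad |
| Wheel turn from its start | about 0.69 rad | – |
| Wheel position | about 0.6 rad | 0.45 to 0.80 rad |
| Pawl at the end | about 0.02 rad, bar back at its starting pixel | below 0.05 rad |

- **Wheel position:** this assumes a start angle of about -0.075 rad, which I judged from the posts rather than measured. Any start in the stated -0.20 to -0.05 range still puts it between about 0.49 and 0.64.
- **Other end checks:** the label roll was on its spindle and the arm was clear, with no contact force beyond noise. The last views that showed the hub cap, screwdriver and phone found them unmoved; I didn't re-check the remote, mouse or spray can.
- **Readings that disagreed:** the lifted-pawl angle differed between cameras (0.57 side, 0.65 wrist). The individual post readings of the turn mostly spread by about ±0.05 rad, with one or two outliers on partly hidden posts. Lifting the pawl also gave an upward force of about 7.5 N that I couldn't explain, still far below the 40 N limit.

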